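# Load a disk cartridge into the free bay of a flap-door dock

## Task

Take the thick disk cartridge from the white stand and load it, plug end down, into the empty bay of the three-bay disk dock: two bays are already full, and since the spring flaps hide them you must feel which one is free. Push it fully home past the flap so that the flap shuts over it, without forcing it, and leave the slim sleeve, the beaker and the wash bottle where they are.

Things in the scene. Friction and masses are not known exactly. Their poses are not given: they have to be found in the camera images.
- dock: Grey three-bay top-loading disk dock, fixed: 124 mm deep (x) x 200 wide (y) x 142 high with a flat deck on top. Origin: centre of its underside; z up, bays in a row along y. Two bays hold the same sort of disk, hidden under the shut flaps, tails 26 mm below the deck, which stop anything pushed in at that depth. The third is empty; which one differs each time and nothing outside shows it.
- bay_1 (a point): Centre of the mouth of the first bay, at deck height (dock frame y = +62 mm). Every bay is an upright well: mouth 87 mm (x) by 44 mm (y) flush in the deck, closed by a sprung two-leaf dust flap; from 22 to 34 mm below the deck a slope leads into guides 87 x 34.4 mm; floor 136 mm below the deck (6 mm above the dock's underside), so a cartridge fully home has its tail 26 mm below the deck.
- bay_2 (a point): Centre of the mouth of the middle bay, at deck height (dock frame y = 0). In every bay sprung rollers in the two narrow ends, 30 mm above the floor, grip the cartridge's edges: a cartridge let go in the mouth sinks only until its tail is near deck level (some 5 mm below), holding the flap open. It takes a push of 5 to 15 N on the tail, about 20 mm farther, to bring it down onto the floor, where it stops hard.
- bay_3 (a point): Centre of the mouth of the third bay, at deck height (dock frame y = -62 mm)
- cartridge: The disk cartridge to load: black plastic block 84 mm wide (x) x 32 thick (y) x 110 tall (z), about 0.27 kg, ribbed at the upper (tail) end. Origin: centre of its lower (plug) end. Narrow edges taper in 3.5 mm over the lowest 12 mm and are notched 30 mm up for the rollers. Goes in either way round. Starts upright, plug down, in the stand's wide slot, its top 60 mm above the stand's walls.
- stand: White desk stand, fixed: 104 mm (x) x 124 mm (y), walls 56 mm high, floor 6 mm thick. Origin: centre of its underside. Wide slot for the cartridge centred at y = -35 mm, narrow slot with the slim sleeve at y = +43 mm, an open tray between.
- sleeve: Slim aluminium disk sleeve 84 x 14 x 100 mm standing in the stand's narrow slot; not the one to load, stays there. Origin: centre of its lower end.
- beaker: Empty glass beaker, 68 mm across, 85 mm tall, behind the dock. Origin: centre of its underside.
- wash_bottle: White wash bottle, 66 mm across, 175 mm tall with spout. Origin: centre of its underside.
- flap_1l (a joint): left (+y) leaf of the dust flap of bay 1: hinged on the mouth's long edge, 86 x 20.6 mm, 2 mm thick, swings down into the bay; 0 = shut level with the deck, 1.5 rad = hanging open; a light spring (0.2 to 0.4 N at its free edge, a few N close to the hinge) shuts it. Rad.
- flap_1r (a joint): right (-y) leaf of the dust flap of bay 1: hinged on the mouth's long edge, 86 x 20.6 mm, 2 mm thick, swings down into the bay; 0 = shut level with the deck, 1.5 rad = hanging open; a light spring (0.2 to 0.4 N at its free edge, a few N close to the hinge) shuts it. Rad.
- flap_2l (a joint): left (+y) leaf of the dust flap of bay 2: hinged on the mouth's long edge, 86 x 20.6 mm, 2 mm thick, swings down into the bay; 0 = shut level with the deck, 1.5 rad = hanging open; a light spring (0.2 to 0.4 N at its free edge, a few N close to the hinge) shuts it. Rad.
- flap_2r (a joint): right (-y) leaf of the dust flap of bay 2: hinged on the mouth's long edge, 86 x 20.6 mm, 2 mm thick, swings down into the bay; 0 = shut level with the deck, 1.5 rad = hanging open; a light spring (0.2 to 0.4 N at its free edge, a few N close to the hinge) shuts it. Rad.
- flap_3l (a joint): left (+y) leaf of the dust flap of bay 3: hinged on the mouth's long edge, 86 x 20.6 mm, 2 mm thick, swings down into the bay; 0 = shut level with the deck, 1.5 rad = hanging open; a light spring (0.2 to 0.4 N at its free edge, a few N close to the hinge) shuts it. Rad.
- flap_3r (a joint): right (-y) leaf of the dust flap of bay 3: hinged on the mouth's long edge, 86 x 20.6 mm, 2 mm thick, swings down into the bay; 0 = shut level with the deck, 1.5 rad = hanging open; a light spring (0.2 to 0.4 N at its free edge, a few N close to the hinge) shuts it. Rad.
Not all that is in view belongs to the job. Leave any blue or brown look-alike of the stand alone.

How it is judged (in metres and radians):
At the end, for the whole second after the job is handed in: The cartridge stands plug end down in the empty bay, at rest, upright within 0.06 rad, within 6 mm of the bay's axis, its lower end at most 3.5 mm above the bay floor; all six flap leaves shut within 0.12 rad; the sleeve still in the stand ((horizontal distance between cartridge and bay_1 below 0.006 m or horizontal distance between cartridge and bay_2 below 0.006 m or horizontal distance between cartridge and bay_3 below 0.006 m) and z of cartridge in the frame of dock below 0.0095 m and angle between cartridge's own z axis and vertical below 0.06 rad and value of joint each of flap_1l, flap_1r, flap_2l, flap_2r, flap_3l, flap_3r below 0.12 rad and linear speed of cartridge below 0.01 m/s and horizontal distance between sleeve and stand below 0.06 m); the robot touches nothing.
It fails at once if the sleeve is displaced by more than 20 mm (distance of sleeve from where it was at the start of the episode above 0.02 m).
It fails at once if the beaker is displaced by more than 30 mm (distance of beaker from where it was at the start of the episode above 0.03 m).
It fails at once if the wash bottle is displaced by more than 30 mm (distance of wash_bottle from where it was at the start of the episode above 0.03 m).
It fails at once if forcing: the cartridge is pressed on the dock, or the gripper on the dock, with more than 90 N (contact force between any of cartridge, the arm and dock above 90 N).
It also fails if it takes over 64 s, if anything falls off the work surface, if the arm or the gripper's body presses on something with over 40 N, if the wrist force passes 120 N, or if a joint passes its speed limit or range.

## Robot

A 6-joint arm with a two-finger parallel gripper is mounted at the origin on the work surface. World frame = base frame: x ahead of the robot, y to its left, z up, the work surface at z = 0. Lengths are in mm, angles in rad, forces in N, time in s.
With the tool pointing down it reaches from about 350 to 975 mm from the base axis. Payload 7.1 kg.
Tool frame: the origin (TCP) lies midway between the tips of the shut fingers; the grasp point (between the pads) lies 19 mm behind it (ctrl.grasp_offset is the distance from the TCP to the grasp point, in mm); z points along the fingers, y is the line along which they close (so a half turn about z gives the same grasp; the last joint's range is limited). The gripper opens to 88 mm and grips with 3 to 60 N. Pads are 20 mm wide; open, the fingers measure 115 mm over their backs; the gripper's body (75 mm by 178 mm) begins 61 mm behind the grasp point.
Start: joints at [-1.128, 0.423, 1.63, -0, 1.089, -0.019], TCP at [278.489, -559.507, 222.675] pointing down, gripper open.
Joint ranges: [-3, 3], [-0.9, 2.11], [0.09, 2.58], [-1.31, 4.45], [0.11, 2.69], [-2.54, 2.54]. Speed limits (rad/s): [2.39, 2.39, 3.01, 3.14, 3.14, 3.14].

## Interface

Orientations are given as a rotation vector (axis times angle).
In Python, from workcell import ctrl gives the robot as it stands. The module is installed in compiled form; this text tells all that it offers.
- The arm moves only by the tool servo_tool, never from a script. Its argument "rows" is a list of rows, each a list of 7 numbers: the turn, a rotation vector about the tool's x, y, z as a fraction of full scale, then the shift along the tool's x, y, z as a fraction of full scale, then the finger opening in mm, from 0 to 87.8. A call has 1 to 10 rows; each row is the pose to reach, as a shift and turn from the pose commanded when the call began, along the tool's axes at that moment; what a row does not reach only later rows make up. Full scale, the value 1, is 20 cm for a shift and 1.5 rad for a turn. A row lasts 1/8 s, in which the tool goes at most 62.5 mm and 10.7 degrees, less where a joint would pass 70% of its speed; a pose out of reach is approached as far as the arm can. A call with a number of a shift or a turn outside -1 to 1 is refused whole. A call with a gripper value outside its range is refused whole. The fingers move at their own pace and stop on an object; the grip force is fixed at half the most. Time passes only in rows, so rows that repeat a pose let the fingers close. It gives the time, the measured TCP pose, the force, the opening and the grip force at its end, in the units of the state.
- ctrl.get_obs(): the state, without advancing time (a new reading comes with each control period).
- ctrl.get_image(name): name is "scene" or "side" or "wrist"; returns (picture, depth): 384x512x3 uint8, red, green, blue; 384x512 float32, mm along the optical axis (not along the pixel's ray), 0 where there is no reading.
- ctrl.camera_info(name): a dict with "intrinsics" (3x3 intrinsics, pixels), "k1" (the pictures are not rectified: a ray, as slopes to the right and down, at radius r is drawn at 1 + k1 r^2 times it, then the intrinsics apply), "R" (3x3) and "t" (3): a world point X has camera coordinates R X + t. Camera axes: x right, y down, z forward; pixel columns grow to the right and rows downward; lengths in mm; the calibration is good to about 2 mm. A picture is of the moment at which its call begins: read the wrist's pose just before it. camera_info takes no time and is no camera call; for the wrist camera it gives the pose at the moment of the call.
- ctrl.close_job(): hands the job in; it is judged then, once.
The state is a dict: "t": time; "qpos": joint angles; "qvel": joint speeds; "joint_torque": joint torques, N m; "ee_pos": TCP position; "orientation": TCP orientation; "ft_force": force on the tool from outside, world axes, zero at the start; "moment": the same for the moment, N m; "width": finger opening in mm; "grasp_force": force on a finger pad.
Only numpy, scipy, OpenCV 4.12 (cv2) and the standard library are available. Lean on these libraries where they do the work, as an engineer would, in place of code of your own. Each camera call takes 0.05 s, during which the arm holds its last target. There are 200 camera calls.

## Working session

There is one attempt and no reset: what is moved stays moved. The work goes in short steps, Python scripts to look and compute and a tool call to move; the robot and the scene stay as the last step left them, time stands still between calls to the robot, and variables do not carry over. Pictures are saved under pics/ and viewed, at most 10 in all, crops included, and the job is handed in when it is done.

Besides the shell and the picture viewer there is one more tool, called after "Call:" as name(argument=value, ...) on one line, values as JSON. servo_tool: Moves the arm, as the interface text tells. Its arguments: {"type":"object","properties":{"rows":{"type":"array","items":{"type":"array","items":{"type":"number"}}}},"required":["rows"]}

```bash
mkdir -p pics; cat > h.py <<'E'
import numpy as np, cv2
from workcell import ctrl
from scipy.spatial.transform import Rotation as Ro
def cloud(n):
    ci=ctrl.camera_info(n); im,d=ctrl.get_image(n)
    K=np.array(ci["intrinsics"]);k1=ci["k1"];R=np.array(ci["R"]);t=np.array(ci["t"])
    v,u=np.mgrid[:384,:512].astype(float)
    p=np.stack([u.ravel(),v.ravel()],1)[:,None]
    s=cv2.undistortPoints(p,K,np.array([k1,0,0,0,0.]))[:,0]
    P=np.c_[s,np.ones(len(s))]*d.reshape(-1,1)
    X=((P-t)@R).reshape(384,512,3)
    X[d==0]=np.nan
    return im,d,X
E
python3 - <<'E'
from h import *
o=ctrl.get_obs();print(o)
for n in("scene","side"):
    im,d,X=cloud(n);np.savez(n,im=im,X=X)
    cv2.imwrite(f"pics/{n}.png",im[:,:,::-1])
    ci=ctrl.camera_info(n);print(n,-np.array(ci["R"]).T@ci["t"])
E
```

```text
{'t': 0.0, 'qpos': array([-1.12797712e+00,  4.23871230e-01,  1.63070575e+00, -2.88632316e-05,
        1.08855553e+00, -1.90031811e-02]), 'qvel': array([ 2.73764596e-04, -7.85449026e-05, -1.13722037e-03,  1.31638985e-03,
        1.57440285e-03, -1.38515817e-03]), 'joint_torque': array([-1.63515651e-03, -5.44631445e+01, -2.73674798e+01,  6.41983096e-02,
        2.26288178e-02, -1.39497829e-04]), 'ee_pos': array([ 278.26261171, -559.01468741,  221.87651899]), 'orientation': array([-3.05674422e+00, -7.18676605e-01,  5.47729549e-04]), 'ft_force': array([-0.0364255 , -0.07107675, -0.34028384]), 'moment': array([-0.04399053,  0.00528434, -0.00792629]), 'grasp_force': 0.0, 'width': 87.74471345482678}
scene [1006.81103986 -109.10899265 1007.84242608]
side [209.29535012 780.46777171 979.36036358]
```

View pics/scene.png

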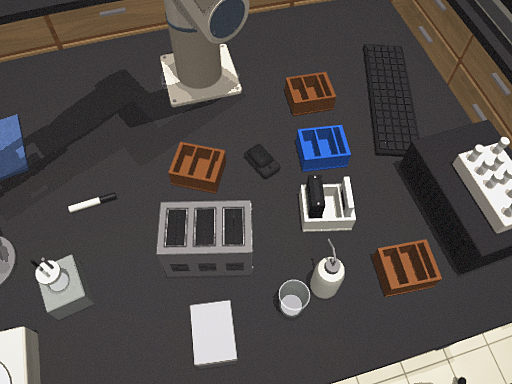

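View pics/side.png

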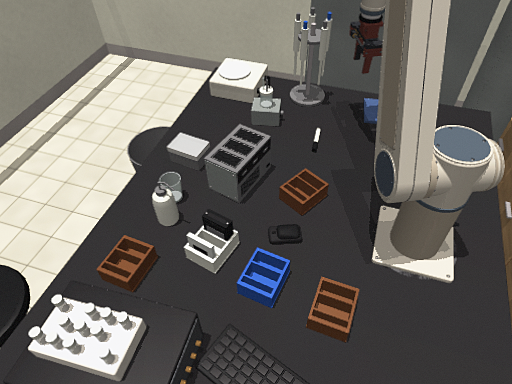

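The scene view shows the grey dock at (205,235), with its flaps at (176,226), (205,226) and (235,226). The white stand is at (328,205), with the black cartridge at (317,195). The beaker is at (292,297) and the bottle at (327,277).

```bash
python3 - <<'E'
from h import *
def rect(P):
    (c,s,a)=cv2.minAreaRect(P[:,:2].astype(np.float32)); return np.round(c,1),np.round(s,1),round(a,2)
box={"scene":((155,195,258,282),(296,170,360,235)),"side":((200,120,275,202),(180,205,242,272))}
for n in box:
    f=np.load(n+".npz");X=f["X"];im=f["im"].astype(int)
    a,b,c,d=box[n][0]; S=X[b:d,a:c].reshape(-1,3)
    P=S[(abs(S[:,2]-142)<5)];print(n,"deck",rect(P),np.median(P[:,2]),len(P))
    a,b,c,d=box[n][1]; S=X[b:d,a:c].reshape(-1,3);C=im[b:d,a:c].reshape(-1,3)
    W=S[(abs(S[:,2]-56)<5)&(C.min(1)>110)];print("stand",rect(W),len(W))
    k=(C.max(1)<80)&(S[:,2]>70); B=S[k]; print("cart",np.nanmax(B[:,2]),np.percentile(B[:,2],[50,90,98]))
    T=B[abs(B[:,2]-116)<5];print(rect(T),len(T),T.mean(0))
    V=S[(S[:,2]>85)&(C.min(1)>100)];print("sleeve",rect(V) if len(V) else 0,len(V))
E
```

```text
scene deck (array([584.8, -96.8]), array([201.3, 126.2]), 75.53) 140.57594870005144 4687
stand (array([558.1, 209.9]), array([125.4, 103.5]), 76.94) 454
cart 119.83721107865027 [113.36571338 116.14229394 117.48399038]
(array([549.2, 175.1]), array([33. , 85.4]), 76.21) 417 [550.03906091 174.61078569 114.55538093]
sleeve (array([560.1, 216.3]), array([87.9, 85.3]), 76.38) 244
side deck (array([583.3, -97.1]), array([206.9, 127.8]), 75.93) 140.97763796884718 1643
stand (array([556.9, 210.3]), array([125.5, 102.5]), 76.75) 334
cart 119.84880505098354 [110.99932462 116.63282011 118.22655358]
(array([547.6, 175.7]), array([33.1, 85.5]), 78.01) 272 [546.23861529 176.31936781 115.22248519]
sleeve (array([558.2, 216.4]), array([89.8, 83.8]), 77.95) 212
```

```bash
cat >> h.py <<'E'
def plan(p,yaw):
    """rows numbers to bring the TCP to p, tool down, tool y at world angle yaw (deg)"""
    o=ctrl.get_obs(); R0=Ro.from_rotvec(o["orientation"]).as_matrix()
    a=np.deg2rad(yaw); y=np.array([np.cos(a),np.sin(a),0]); z=np.array([0,0,-1.])
    R1=np.c_[np.cross(y,z),y,z]
    r=Ro.from_matrix(R0.T@R1).as_rotvec()/1.5
    s=R0.T@(np.array(p)-o["ee_pos"])/200
    print("t",round(o["t"],2),"pos",o["ee_pos"].round(1),"F",o["ft_force"].round(1),"w",round(o["width"],1))
    print("turn",r.round(4),"shift",s.round(4))
E
python3 -c "
from h import *
plan([585,-97,380],-104.3)"
```

```text
t 0.1 pos [ 278.3 -559.1  222. ] F [ 0.7 -0.3 -0.1] w 87.7
turn [-9.000e-04  3.000e-04  4.743e-01] shift [ 2.4023 -1.386  -0.7881]
```

Call:
servo_tool(rows=[[0,0,0,0.3,-0.1,-0.5,60],[0,0,0,1,-0.58,-0.79,60],[0,0,0,1,-0.58,-0.79,60],[0,0,0,1,-0.58,-0.79,60],[0,0,0,1,-0.58,-0.79,60]])

```text
t: 0.72
ee_pos: [407.0, -364.6, 382.1]
orientation: [3.057, 0.721, 0.002]
ft_force: [-0.3, -0.3, 0.6]
width: 59.9
grasp_force: 0.0
```

Call:
servo_tool(rows=[[0,0,0,1,-0.58,0,60],[0,0,0,1,-0.58,0,60],[0,0,0,1,-0.58,0,60],[0,0,0,1,-0.58,0,60]])

```text
t: 1.23
ee_pos: [534.1, -171.2, 380.4]
orientation: [-3.057, -0.721, 0.001]
ft_force: [0.1, -0.0, -0.9]
width: 60.2
grasp_force: 0.0
```

Call:
servo_tool(rows=[[0,0,0.4743,0.4,-0.226,0,60],[0,0,0.4743,0.4,-0.226,0,60],[0,0,0.4743,0.4,-0.226,0,60],[0,0,0.4743,0.4,-0.226,0,60],[0,0,0.4743,0.4,-0.226,0,60],[0,0,0.4743,0.4,-0.226,0,60]])

```text
t: 1.98
ee_pos: [584.6, -97.5, 380.5]
orientation: [-3.118, 0.387, 0.001]
ft_force: [-0.5, -0.1, -0.6]
width: 60.2
grasp_force: 0.0
```

```bash
python3 - <<'E'
from h import *
plan([585,-97,380],-104.3)
im,d,X=cloud("wrist");np.savez("w1",im=im,X=X);cv2.imwrite("pics/w1.png",im[:,:,::-1])
print(ctrl.get_obs()["qpos"])
E
```

```text
t 1.98 pos [584.6 -97.5 380.5] F [-0.5 -0.1 -0.6] w 60.2
turn [0.     0.0002 0.0019] shift [ 0.0015 -0.0032  0.0025]
[-1.85530933e-01  2.36274024e-01  1.52879308e+00  5.71831777e-05
  1.37673758e+00  1.63262840e+00]
```

View pics/w1.png

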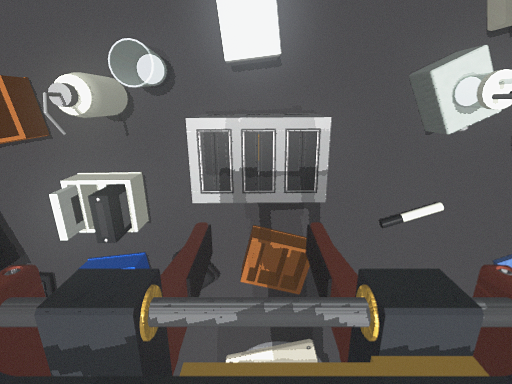

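The wrist view shows the dock at (188–330, 117–203) with its three dark mouths at (215,161), (258,161) and (302,161). The stand and cartridge are at (110,210).

```bash
cat >> h.py <<'E'
def rays(n,uv,z):
    ci=ctrl.camera_info(n);R=np.array(ci["R"]);t=np.array(ci["t"])
    s=cv2.undistortPoints(np.array(uv,float)[:,None],np.array(ci["intrinsics"]),np.array([ci["k1"],0,0,0,0.]))[:,0]
    D=np.c_[s,np.ones(len(s))]@R; C=-R.T@t
    return C+D*((z-C[2])/D[:,2])[:,None]
def dock(n,im,b,thr=105):
    a,c,e,f=b; g=im[c:f,a:e].min(2)
    m=(g>thr).astype(np.uint8); cs,_=cv2.findContours(m,cv2.RETR_EXTERNAL,cv2.CHAIN_APPROX_NONE)
    k=max(cs,key=cv2.contourArea)[:,0]+[a,c]; P=rays(n,k,142)[:,:2].astype(np.float32)
    print("deck",cv2.minAreaRect(P))
    cs,h=cv2.findContours(m,cv2.RETR_CCOMP,cv2.CHAIN_APPROX_NONE)
    for q,hh in zip(cs,h[0]):
        if hh[3]>=0 and cv2.contourArea(q)>300:
            print("mouth",cv2.minAreaRect(rays(n,q[:,0]+[a,c],142)[:,:2].astype(np.float32)))
E
python3 - <<'E'
from h import *
f=np.load("w1.npz");im=f["im"];X=f["X"]
print(im[150,180:262,1])
dock("wrist",im,(178,108,340,212))
S=X[108:212,178:340].reshape(-1,3);P=S[abs(S[:,2]-142)<5];print(np.median(P[:,2]),cv2.minAreaRect(P[:,:2].astype(np.float32)))
S=X[170:250,50:150].reshape(-1,3);C=im[170:250,50:150].reshape(-1,3)
T=S[(abs(S[:,2]-116)<5)&(C.max(1)<80)];print(len(T),np.median(T[:,2]),cv2.minAreaRect(T[:,:2].astype(np.float32)))
E
```

```text
[ 85  85  86  88  87  82  81  73 214 223 218 218 218 218 220 220 224 176
 107 157 184 116  94  98  88  86  87  86  84  87  81  90  95  89  74  75
  84  96  90  88  93  90  89  88  93 103 107  90  77 214 178  94 185 199
 195 196 196 198 197 199 203 134 107 250 166  87  87  88  91  87  91  87
  90  89  86  97  92  87 108  95  87  92]
deck ((584.495849609375, -96.81285095214844), (201.9507293701172, 125.53498840332031), 75.83873748779297)
mouth ((599.5213623046875, -37.333457946777344), (42.00455856323242, 87.73341369628906), 75.904052734375)
mouth ((567.5236206054688, -156.84970092773438), (52.71726608276367, 93.7160415649414), 75.77265167236328)
mouth ((582.28662109375, -96.88241577148438), (53.78408432006836, 93.847900390625), 74.63816833496094)
141.91437360536793 ((584.8602905273438, -96.9823226928711), (201.75869750976562, 124.53646087646484), 76.0965576171875)
655 115.99990230484735 ((549.3192138671875, 174.28863525390625), (32.18826675415039, 84.04302978515625), 75.0164566040039)
```

```bash
python3 -c "
from h import *
plan([549,175,260],-103.5)"
```

```text
t 2.02 pos [584.6 -97.6 380.6] F [ 0.1 -0.1  0. ] w 60.3
turn [-0.      0.0001 -0.0078] shift [-0.5062 -1.2779  0.603 ]
```

Call:
servo_tool(rows=[[0,0,-0.008,-0.4,-1,0.1,60],[0,0,-0.008,-0.4,-1,0.1,60],[0,0,-0.008,-0.4,-1,0.1,60],[0,0,-0.008,-0.4,-1,0.1,60]])

```text
t: 2.52
ee_pos: [555.7, 118.6, 360.5]
orientation: [-3.12, 0.366, 0.001]
ft_force: [-0.4, -0.8, 0.3]
width: 59.9
grasp_force: 0.0
```

Call:
servo_tool(rows=[[0,0,0,-0.1,-0.278,0.3,60],[0,0,0,-0.1,-0.278,0.3,60],[0,0,0,-0.1,-0.278,0.3,60],[0,0,0,-0.1,-0.278,0.3,60]])

```text
t: 3.02
ee_pos: [551.2, 174.0, 301.9]
orientation: [-3.119, 0.373, -0.003]
ft_force: [-0.6, 0.2, -0.2]
width: 60.3
grasp_force: 0.0
```

```bash
python3 - <<'E'
from h import *
im,d,X=cloud("wrist");cv2.imwrite("pics/w2.png",im[:,:,::-1])
S=X.reshape(-1,3);C=im.reshape(-1,3)
k=(abs(S[:,2]-116)<5)&(C.max(1)<90)&(np.hypot(S[:,0]-549,S[:,1]-175)<60);T=S[k]
print(len(T),np.median(T[:,2]),cv2.minAreaRect(T[:,:2].astype(np.float32)))
r=cv2.minAreaRect(T[:,:2].astype(np.float32))
plan([*r[0],92],r[2]-180)
E
```

```text
121 115.99511824048558 ((525.4663696289062, 180.1390838623047), (28.820531845092773, 34.816673278808594), 77.00218200683594)
t 3.08 pos [551.3 173.9 302.1] F [ 0.  -0.2  0.9] w 60.1
turn [-0.0005 -0.0014 -0.0078] shift [-1.3520e-01  9.0000e-04  1.0503e+00]
```

View pics/w2.png

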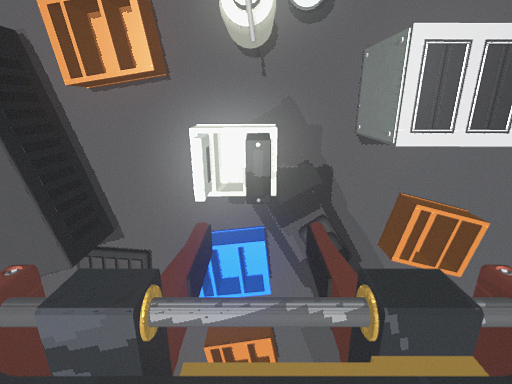

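The stand is at (235,162) and the cartridge top is at (258,168); its top is shinier from here, so I'll gate by height alone.

```bash
python3 - <<'E'
from h import *
im,d,X=cloud("wrist")
S=X.reshape(-1,3)
k=(abs(S[:,2]-116)<5)&(np.hypot(S[:,0]-549,S[:,1]-175)<55);T=S[k]
r=cv2.minAreaRect(T[:,:2].astype(np.float32));print(len(T),np.median(T[:,2]),r)
plan([*r[0],84],-103.4)
E
```

```text
1654 116.14368564686075 ((549.550048828125, 176.2899932861328), (32.24853515625, 83.30432891845703), 76.99369812011719)
t 3.12 pos [551.3 173.8 302.1] F [ 0.2 -0.8  1.8] w 59.8
turn [-0.0006 -0.0014 -0.0033] shift [-0.0137 -0.009   1.0907]
```

Call:
servo_tool(rows=[[0,0,-0.006,-0.013,-0.01,0.3,60],[0,0,-0.006,-0.013,-0.01,0.6,60],[0,0,-0.006,-0.013,-0.01,0.85,60],[0,0,-0.006,-0.013,-0.01,1,60],[0,0,-0.006,-0.013,-0.01,1,60],[0,0,-0.006,-0.013,-0.01,1,60]])

```text
t: 3.88
ee_pos: [549.7, 177.3, 102.4]
orientation: [-3.12, 0.359, -0.004]
ft_force: [0.3, -1.0, -0.2]
width: 60.0
grasp_force: 0.0
```

Call:
servo_tool(rows=[[0,0,0,0,0,0.05,60],[0,0,0,0,0,0.09,60],[0,0,0,0,0,0.09,60],[0,0,0,0,0,0.09,20],[0,0,0,0,0,0.09,20],[0,0,0,0,0,0.09,20],[0,0,0,0,0,0.09,20],[0,0,0,0,0,0.09,20]])

```text
t: 4.88
ee_pos: [548.2, 177.4, 82.8]
orientation: [-3.121, 0.358, -0.0]
ft_force: [0.2, -1.1, 0.9]
width: 32.1
grasp_force: 29.9
```

Call:
servo_tool(rows=[[0,0,0,0,0,-0.15,20],[0,0,0,0,0,-0.35,20],[0,0,0,0,0,-0.6,20],[0,0,0,0,0,-0.85,20],[0,0,0,0,0,-0.92,20],[0,0,0,0,0,-0.92,20]])

```text
t: 5.62
ee_pos: [548.1, 177.4, 266.5]
orientation: [-3.121, 0.358, -0.001]
ft_force: [-0.6, 0.3, -3.4]
width: 32.0
grasp_force: 30.0
```

```bash
python3 - <<'E'
from h import *
plan([584.6,-96.9,267],-104.1)
im,d,X=cloud("wrist");cv2.imwrite("pics/w3.png",im[:,:,::-1])
f,df=ctrl.get_image("side");cv2.imwrite("pics/s3.png",f[:,:,::-1])
E
```

```text
t 5.62 pos [548.1 177.4 266.5] F [-0.6  0.3 -3.4] w 32.0
turn [-0.0002 -0.0003  0.0116] shift [ 0.4887  1.2943 -0.0027]
```

View pics/w3.png

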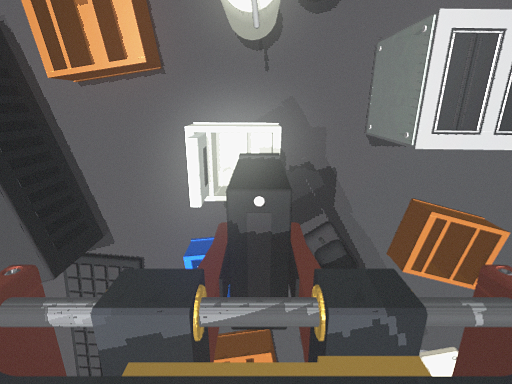

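The cartridge is held. Its front narrow face is visible at (228–290, 155–240), so I can measure its offset in the hand from depth.

```bash
python3 - <<'E'
from h import *
o=ctrl.get_obs()
im,d,X=cloud("wrist");R0=Ro.from_rotvec(o["orientation"]).as_matrix()
T=(X-o["ee_pos"])@R0
T=T[155:260,225:293].reshape(-1,3)
for z0 in range(-32,82,10):
    k=(T[:,2]>=z0)&(T[:,2]<z0+10)&(abs(T[:,1])<20)&(T[:,0]>25)&(T[:,0]<60); 
    if k.sum()>10: print(z0,k.sum(),np.percentile(T[k,0],[5,50,95]).round(1),np.percentile(T[k,1],[2,50,98]).round(1))
E
```

```text
-32 381 [42.5 43.1 43.4] [-15.6   0.2  14.9]
-22 297 [42.9 43.1 43.4] [-15.   -0.4  14.8]
-12 236 [43.  43.2 43.5] [-14.9   0.2  14.6]
-2 206 [43.  43.3 43.5] [-14.9   0.2  14.8]
8 181 [43.  43.3 43.6] [-14.8  -0.4  14.5]
18 148 [43.1 43.4 43.7] [-15.1  -0.1  15. ]
28 128 [43.2 43.5 43.7] [-14.6  -0.1  14.3]
48 167 [41.2 42.4 43.7] [-15.6  -0.5  15.3]
```

```bash
python3 -c "
from h import *
plan([598.4,-36.5,250],-104.1)"
```

```text
t 5.78 pos [546.9 177.  264.2] F [-0.6  0.3 -2.4] w 31.9
turn [0.0014 0.0024 0.0116] shift [0.493  0.9812 0.0713]
```

Call:
servo_tool(rows=[[0,0,0.0116,0.1,0.2,0,20],[0,0,0.0116,0.25,0.5,0,20],[0,0,0.0116,0.4,0.75,0.03,20],[0,0,0.0116,0.493,0.93,0.06,20],[0,0,0.0116,0.493,0.981,0.06,20],[0,0,0.0116,0.493,0.981,0.06,20],[0,0,0.0116,0.493,0.981,0.06,20]])

```text
t: 6.65
ee_pos: [599.4, -34.9, 254.2]
orientation: [-3.118, 0.384, 0.001]
ft_force: [-0.5, 0.6, -2.5]
width: 31.8
grasp_force: 30.0
```

```bash
python3 -c "
from h import *
for i in range(4):
    plan([598.4,-36.5,250],-104.1); im,d,X=cloud('wrist')
cv2.imwrite('pics/w4.png',im[:,:,::-1])"
```

```text
t 6.65 pos [599.4 -34.9 254.2] F [-0.5  0.6 -2.5] w 31.8
turn [-0.0001  0.0006  0.0007] shift [-0.0027  0.0091  0.0212]
t 6.7 pos [599.5 -34.7 254.5] F [-0.2 -0.3 -3. ] w 32.0
turn [-0.0001  0.0003  0.001 ] shift [-0.0034  0.0099  0.0226]
t 6.75 pos [599.7 -34.7 254.7] F [-0.2  0.2 -2.5] w 31.9
turn [-0.0001  0.      0.0011] shift [-0.004   0.0101  0.0236]
t 6.8 pos [599.7 -34.9 254.8] F [ 0.3  0.8 -2.4] w 31.8
turn [-0.0001 -0.0001  0.0011] shift [-0.0042  0.0096  0.024 ]
```

View pics/w4.png

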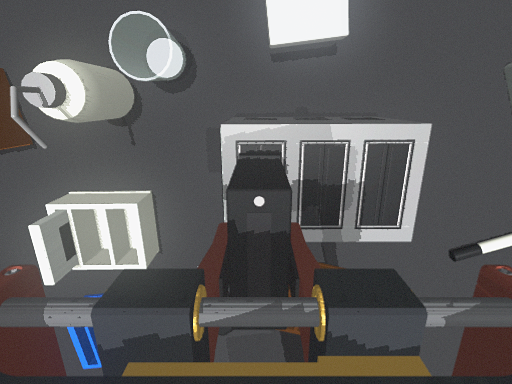

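The cartridge is above bay 1: the mouth's far edge is at (260,143), with mouths 2 and 3 at (325,185) and (385,185). I'll re-measure the dock from here and descend.

```bash
python3 -c "
from h import *
o=ctrl.get_obs();im,d,X=cloud('wrist')
a,c,e,f=293,112,440,250;g=im[c:f,a:e].min(2);m=(g>120).astype(np.uint8)
cs,h=cv2.findContours(m,cv2.RETR_CCOMP,cv2.CHAIN_APPROX_NONE)
for q,hh in zip(cs,h[0]):
    if hh[3]>=0 and cv2.contourArea(q)>800: print('mouth',cv2.minAreaRect(rays('wrist',q[:,0]+[a,c],142)[:,:2].astype(np.float32)))
k=max(cs,key=cv2.contourArea)[:,0]+[a,c];P=rays('wrist',k,142)[:,:2]
A=np.deg2rad(-14.1);Rm=np.array([[np.cos(A),-np.sin(A)],[np.sin(A),np.cos(A)]])
Q=(P-[584.6,-96.9])@Rm;print(Q.min(0),Q.max(0))
"
```

```text
mouth ((569.3571166992188, -157.0245361328125), (52.80766296386719, 96.1625747680664), 75.9210433959961)
[ -61.25297667 -100.73575625] [62.05675588 31.07813934]
```

Call:
servo_tool(rows=[[0,0,0.001,-0.004,0.01,0.06,20],[0,0,0.001,-0.004,0.01,0.12,20],[0,0,0.001,-0.004,0.01,0.16,20],[0,0,0.001,-0.004,0.01,0.2,20],[0,0,0.001,-0.004,0.01,0.24,20],[0,0,0.001,-0.004,0.01,0.27,20],[0,0,0.001,-0.004,0.01,0.27,20]])

```text
t: 7.78
ee_pos: [598.1, -37.8, 199.9]
orientation: [3.117, -0.388, -0.002]
ft_force: [-0.3, -0.0, -3.9]
width: 31.9
grasp_force: 30.0
```

```bash
python3 -c "
from h import *
for i in range(2):
    plan([598.6,-36.6,193],-104.1); im,d,X=cloud('wrist')"
```

```text
t 7.78 pos [598.1 -37.8 199.9] F [-0.3 -0.  -3.9] w 31.9
turn [ 0.0002  0.0008 -0.001 ] shift [ 0.001  -0.0066  0.0345]
t 7.83 pos [598.1 -37.8 200.2] F [-0.4  0.6 -2.6] w 31.7
turn [ 0.0002  0.0007 -0.001 ] shift [ 0.0008 -0.0064  0.0361]
```

Call:
servo_tool(rows=[[0,0,0,0.001,-0.006,0.01,20],[0,0,0,0.001,-0.006,0.02,20],[0,0,0,0.001,-0.006,0.03,20],[0,0,0,0.001,-0.006,0.035,20],[0,0,0,0.001,-0.006,0.04,20]])

```text
t: 8.5
ee_pos: [599.1, -36.7, 192.9]
orientation: [-3.117, 0.388, -0.001]
ft_force: [-1.1, 0.7, 3.3]
width: 31.9
grasp_force: 30.0
```

Call:
servo_tool(rows=[[0,0,0,0,0,0.005,20],[0,0,0,0,0,0.01,20],[0,0,0,0,0,0.01,20]])

```text
t: 8.88
ee_pos: [599.7, -36.9, 192.7]
orientation: [3.117, -0.388, 0.003]
ft_force: [-3.1, -0.1, 11.7]
width: 31.9
grasp_force: 30.0
```

Bay 1 stops hard at exactly 26 mm below the deck, so it is full. Lifting out and trying bay 2.

Call:
servo_tool(rows=[[0,0,0,0,0,-0.1,20],[0,0,0,0,0,-0.2,20],[0,0,0,0,0,-0.28,20],[0,0,0,0,0,-0.28,20],[0,0,0,0,0,-0.28,20]])

```text
t: 9.5
ee_pos: [598.5, -36.6, 246.0]
orientation: [3.118, -0.388, -0.002]
ft_force: [-0.7, 0.6, -2.6]
width: 32.0
grasp_force: 30.0
```

Call:
servo_tool(rows=[[0,0,0,-0.001,0.1,0,20],[0,0,0,-0.001,0.2,0,20],[0,0,0,-0.001,0.29,0,20],[0,0,0,-0.001,0.31,0,20],[0,0,0,-0.001,0.31,0,20],[0,0,0,-0.001,0.31,0,20]])

```text
t: 10.25
ee_pos: [583.7, -96.4, 246.7]
orientation: [-3.117, 0.388, -0.0]
ft_force: [-0.4, -0.0, -2.3]
width: 31.7
grasp_force: 30.0
```

```bash
python3 - <<'E'
from h import *
for i in range(3):
    plan([583.5,-96.7,200],-104.1); o=ctrl.get_obs();im,d,X=cloud("wrist")
R0=Ro.from_rotvec(o["orientation"]).as_matrix()
T=(X-o["ee_pos"])@R0
T=T[155:260,225:293].reshape(-1,3)
for z0 in range(-32,62,10):
    k=(T[:,2]>=z0)&(T[:,2]<z0+10)&(abs(T[:,1])<20)&(T[:,0]>25)&(T[:,0]<60); 
    if k.sum()>10: print(z0,k.sum(),np.percentile(T[k,0],[5,50,95]).round(1))
E
```

```text
t 10.25 pos [583.7 -96.4 246.7] F [-0.4 -0.  -2.3] w 31.7
turn [-0.0002 -0.0001 -0.0009] shift [-0.0009  0.0016  0.2336]
t 10.3 pos [583.8 -96.3 246.7] F [-1.2 -0.6 -3.7] w 31.8
turn [-0.0001 -0.0001 -0.0006] shift [-0.0008  0.0023  0.2336]
t 10.35 pos [583.7 -96.3 246.7] F [-0.1  1.  -1.9] w 32.0
turn [-0.0001 -0.     -0.0005] shift [-0.0006  0.0025  0.2335]
-32 387 [41.1 43.  43.3]
-22 281 [42.8 43.1 43.3]
-12 242 [42.8 43.  43.3]
-2 205 [42.8 43.1 43.3]
8 158 [42.8 43.1 43.3]
18 152 [42.9 43.1 43.3]
28 124 [42.9 43.1 43.3]
38 33 [42.9 43.1 43.2]
48 170 [41.1 42.3 43.2]
```

Aligned, and the cartridge sits straight in the grip. Descending into bay 2.

Call:
servo_tool(rows=[[0,0,0,-0.001,0.002,0.06,20],[0,0,0,-0.001,0.002,0.12,20],[0,0,0,-0.001,0.002,0.17,20],[0,0,0,-0.001,0.002,0.21,20],[0,0,0,-0.001,0.002,0.235,20],[0,0,0,-0.001,0.002,0.235,20]])

```text
t: 11.15
ee_pos: [582.9, -97.1, 199.0]
orientation: [-3.117, 0.388, 0.002]
ft_force: [-0.6, 0.1, -2.7]
width: 31.9
grasp_force: 30.0
```

Call:
servo_tool(rows=[[0,0,0,0,0,0.01,20],[0,0,0,0,0,0.02,20],[0,0,0,0,0,0.03,20],[0,0,0,0,0,0.04,20],[0,0,0,0,0,0.045,20],[0,0,0,0,0,0.045,20]])

```text
t: 11.9
ee_pos: [583.3, -97.1, 190.5]
orientation: [-3.118, 0.388, 0.0]
ft_force: [0.6, -1.1, -3.9]
width: 31.7
grasp_force: 30.0
```

No contact below the full-bay depth, so bay 2 looks empty. Continuing gently.

Call:
servo_tool(rows=[[0,0,0,0,0,0.015,20],[0,0,0,0,0,0.03,20],[0,0,0,0,0,0.045,20],[0,0,0,0,0,0.06,20],[0,0,0,0,0,0.07,20]])

```text
t: 12.52
ee_pos: [583.2, -97.0, 176.4]
orientation: [-3.117, 0.388, 0.0]
ft_force: [-0.7, -0.4, -3.2]
width: 32.2
grasp_force: 30.0
```

Call:
servo_tool(rows=[[0,0,0,0,0,0.02,20],[0,0,0,0,0,0.04,20],[0,0,0,0,0,0.06,20],[0,0,0,0,0,0.08,20],[0,0,0,0,0,0.1,20],[0,0,0,0,0,0.115,20],[0,0,0,0,0,0.125,20],[0,0,0,0,0,0.125,20]])

```text
t: 13.52
ee_pos: [583.2, -97.1, 151.5]
orientation: [3.118, -0.388, -0.0]
ft_force: [0.4, 0.8, -2.4]
width: 31.8
grasp_force: 30.0
```

Deep in the guides with no resistance. Releasing and rising to look.

Call:
servo_tool(rows=[[0,0,0,0,0,0,45],[0,0,0,0,0,0,50],[0,0,0,0,0,0,50],[0,0,0,0,0,-0.2,50],[0,0,0,0,0,-0.45,50],[0,0,0,0,0,-0.45,0],[0,0,0,0,0,-0.45,0],[0,0,0,0,0,-0.45,0],[0,0,0,0,0,-0.45,0]])

```text
t: 14.65
ee_pos: [582.7, -97.0, 240.4]
orientation: [-3.117, 0.388, 0.003]
ft_force: [-1.2, -0.7, -0.1]
width: 13.6
grasp_force: 0.0
```

```bash
python3 - <<'E'
from h import *
plan([583.5,-96.7,180],-104.1)
im,d,X=cloud("scene");cv2.imwrite("pics/sc5.png",cv2.resize(im[180:290,140:270,::-1],None,fx=4,fy=4))
im,d,X=cloud("wrist")
S=X.reshape(-1,3);A=np.deg2rad(-14.1);Rm=np.array([[np.cos(A),-np.sin(A)],[np.sin(A),np.cos(A)]])
Q=(S[:,:2]-[584.8,-97])@Rm
k=(abs(Q[:,1])<12)&(abs(Q[:,0]-25)<17);print(k.sum(),np.nanpercentile(S[k,2],[5,50,95]))
E
```

```text
t 14.65 pos [582.7 -97.  240.4] F [-1.2 -0.7 -0.1] w 13.6
turn [ 0.0001  0.0015 -0.001 ] shift [ 0.0043 -0.0022  0.302 ]
10409 [136.95374045 341.28580606 354.67315906]
```

View pics/sc5.png

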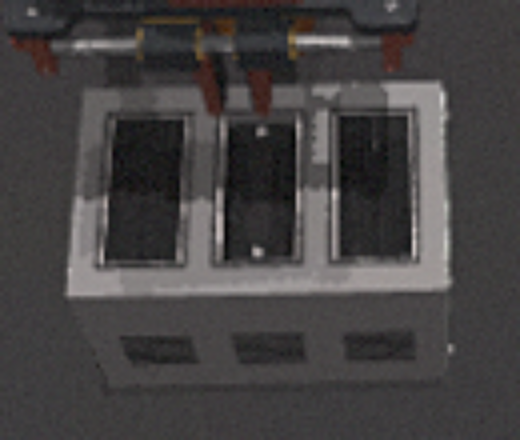

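The cartridge has sunk to about 137 mm, 5 mm below the deck; its tail is visible in the middle mouth at (260,190). Pushing now with the fingers shut.

Call:
servo_tool(rows=[[0,0,0,0.008,-0.001,0.2,0],[0,0,0,0.008,-0.001,0.4,0],[0,0,0,0.008,-0.001,0.46,0],[0,0,0,0.008,-0.001,0.48,0],[0,0,0,0.008,-0.001,0.48,0]])

```text
t: 15.38
ee_pos: [585.7, -97.4, 146.6]
orientation: [3.117, -0.388, 0.002]
ft_force: [0.3, -0.3, -0.2]
width: 0.3
grasp_force: 0.0
```

Call:
servo_tool(rows=[[0,0,0,0,0,0.015,0],[0,0,0,0,0,0.03,0],[0,0,0,0,0,0.045,0],[0,0,0,0,0,0.055,0],[0,0,0,0,0,0.065,0],[0,0,0,0,0,0.075,0]])

```text
t: 16.12
ee_pos: [586.4, -97.5, 132.9]
orientation: [3.117, -0.388, 0.006]
ft_force: [-1.4, 0.4, 11.2]
width: 0.5
grasp_force: 5.6
```

Call:
servo_tool(rows=[[0,0,0,-0.005,0,0.015,0],[0,0,0,-0.005,0,0.03,0],[0,0,0,-0.005,0,0.04,0],[0,0,0,-0.005,0,0.05,0],[0,0,0,-0.005,0,0.055,0]])

```text
t: 16.75
ee_pos: [585.1, -97.3, 120.8]
orientation: [3.117, -0.388, 0.004]
ft_force: [-0.2, 0.2, 2.9]
width: 0.4
grasp_force: 1.4
```

Call:
servo_tool(rows=[[0,0,0,0,0,0.01,0],[0,0,0,0,0,0.02,0],[0,0,0,0,0,0.02,0]])

```text
t: 17.12
ee_pos: [583.9, -97.0, 116.3]
orientation: [3.118, -0.388, -0.0]
ft_force: [-2.7, 0.7, 10.4]
width: 0.7
grasp_force: 5.8
```

Call:
servo_tool(rows=[[0,0,0,0,0,0.005,0],[0,0,0,0,0,0.01,0],[0,0,0,0,0,0.01,0]])

```text
t: 17.5
ee_pos: [584.1, -97.0, 116.2]
orientation: [3.118, -0.388, 0.001]
ft_force: [-8.2, 1.2, 26.7]
width: 0.3
grasp_force: 13.5
```

Hard stop at 116 mm (26 mm below the deck) means it is on the floor. Retreating and checking the flaps.

Call:
servo_tool(rows=[[0,0,0,0,0,-0.1,0],[0,0,0,0,0,-0.3,0],[0,0,0,0,0,-0.6,0],[0,0,0,0,0,-0.9,0],[0,0,0,-0.5,0,-0.9,0],[0,0,0,-0.5,0,-0.9,0],[0,0,0,-0.5,0,-0.9,0]])

```text
t: 18.38
ee_pos: [484.6, -72.0, 293.5]
orientation: [-3.118, 0.387, 0.002]
ft_force: [0.5, 0.3, -0.4]
width: 0.5
grasp_force: 0.0
```

```bash
python3 - <<'E'
from h import *
plan([583.5,-96.7,300],-104.1)
im,d,X=cloud("wrist");cv2.imwrite("pics/w6.png",im[:,:,::-1])
S=X.reshape(-1,3);A=np.deg2rad(-14.1);Rm=np.array([[np.cos(A),-np.sin(A)],[np.sin(A),np.cos(A)]])
Q=(S[:,:2]-[584.8,-97])@Rm
for y in(62,0,-62):
    for s in (8,-8):
        k=(abs(Q[:,1]-y-s)<6)&(abs(Q[:,0])<38)&(S[:,2]<200);print(y,s,k.sum(),np.nanpercentile(S[k,2],[5,50,95]).round(1))
E
```

```text
t 18.38 pos [484.6 -72.  293.5] F [ 0.5  0.3 -0.4] w 0.5
turn [ 0.      0.0008 -0.0008] shift [ 0.5096 -0.0011 -0.033 ]
62 8 933 [140.1 141.6 143. ]
62 -8 911 [140.4 141.6 142.9]
0 8 910 [140.4 141.7 142.9]
0 -8 901 [140.4 141.6 142.8]
-62 8 906 [140.4 141.6 142.9]
-62 -8 931 [140.1 141.6 142.8]
```

View pics/w6.png

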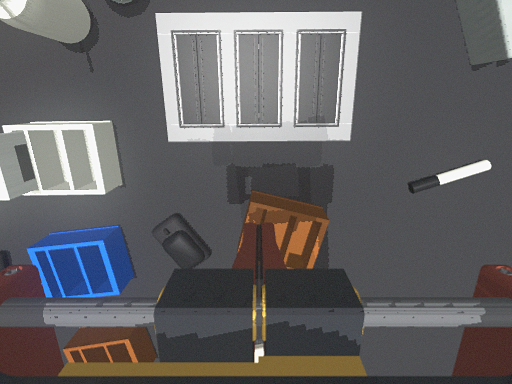

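All three flaps at (198,78), (258,78) and (319,78) are shut, with all six leaves level at deck height. The sleeve is still in the stand at (25,160), and the robot is clear of everything.

```bash
python3 -c "
from workcell import ctrl
print(ctrl.close_job())"
```

```text
the job is handed in; nothing more can be done
None
```

I loaded the cartridge, plug end down, into bay 2, the empty one. It stopped hard at floor depth (highest force reading about 27 N) and all three flaps shut level with the deck; the job is handed in, but the result was not reported back.

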